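# Pack a divider and the next chocolate bar

## Robot

A 7-joint arm with a two-finger parallel gripper is mounted at the origin on a cart in front of the work surface, level with it; the furniture and walls round the work are solid. World frame = base frame: x ahead of the robot, y to its left, z up, the work surface at z = 0. Lengths are in m, angles in rad, forces in N, time in s.
With the tool pointing down it reaches from about 0.4 to 0.925 m from the base axis. Payload 5.6 kg.
Tool frame: the origin (TCP) lies at the very end of the fingers, on their centre line; the grasp point (between the pads) lies 19 mm behind it; z points along the fingers, y is the direction in which the jaws open and shut (so a half turn about z gives the same grasp; the last joint's range is limited). The gripper opens to 85 mm and grips with 20 to 120 N. Pads are 22 mm wide; open, the fingers measure 114 mm over their backs; the gripper's body (76 mm by 85 mm) begins 54 mm behind the grasp point. The pads swing forward as they close: fully open they stand 13 mm farther back than shut.
Start: joints at [-1.152, 0.468, -0.012, 1.603, 0.006, 1.071, -0.056], TCP at [0.29, 0.582, 0.205] pointing down, gripper open.
Joint ranges: [-2.53, 2.53], [-0.31, 2.02], [-1.57, 1.55], [0.28, 2.44], [-1.29, 4.43], [0.15, 1.84], [-2.92, 2.92]. Speed limits (rad/s): [2.57, 2.57, 3.14, 3.14, 3.14, 3.14, 3.14].

## Interface

Orientations are given as a unit quaternion [w, x, y, z].
In Python, from bench import env, eyes, find_in gives the robot as it stands.
- The arm moves only by the shell command python3 -m jog 'ROWS'. ROWS is JSON, a list of rows, each a list of 3 entries, a list of its own where there are three numbers: the opening, from -1 (shut) to 1 (fully open), so that 0 is half open, then the shift along the tool's x, y, z in mm, then the turn about the tool's z in rad. A call has 1 to 10 rows; each row shifts and turns the commanded pose from where the row before left it, along the tool's axes as they then stand; what a row does not reach is not made up. A row lasts 1/8 s, in which the tool goes at most 62.5 mm and 10.7 degrees, less where a joint would pass 70% of its speed; a pose out of reach is approached as far as the arm can. A call with a gripper value outside its range is refused whole. The fingers move at their own pace and stop on an object; the grip force is fixed at half the most. Time passes only in rows, so rows that do not move let the fingers close. It gives the time, the measured TCP pose, the force and the opening at its end, in the units of the state.
- env.read_state(): the state, without advancing time (a new reading comes with each control period).
- eyes.get_image(name): name is "side" or "top" or "wrist"; returns a dict with "color" (480x640x3 uint8, blue, green, red), "z_map" (480x640 float32, m along the optical axis (not along the pixel's ray), 0 where there is no reading), "fx", "fy", "cx", "cy" (pixels), "dist" ([k1, k2, p1, p2, k3] as OpenCV has them; the pictures are not rectified), "R" (3x3) and "t" (3): a world point X has camera coordinates R X + t; the wrist camera has in their place "mount" (4x4, takes a point from camera to tool coordinates, whose origin is the TCP and whose axes are the flange's). Camera axes: x right, y down, z forward; pixel columns grow to the right and rows downward; lengths in m; the calibration is good to about 2 mm. A picture is of the moment at which its call begins: read the wrist's pose just before it.
- env.sign_off(): hands the job in, once; it reports no verdict.
Trained networks look in a picture, given as the dict that the camera call returned (one of the last four; its "shot" number tells which), for a name from the list of things; names that differ only in an ending like _2 or _b are one class to them, and where a whole thing is asked for, a point or a joint stands for the part that bears it (a point fixed in the world has none). Each returns a list of dicts, best first, with "conf" (0 to 1); they miss things now and then, are a little off and sometimes report something else, mostly with a low value. They report only what shows in the picture. A call takes as long as a camera call. They do not tell look-alikes from the thing itself.
- find_in(label, picture): "bbox" ([left, top, right, bottom] in pixels, round what is visible of it).
The state is a dict: "time_s": time; "qpos": joint angles; "qvel": joint speeds; "joint_efforts": joint torques, N m; "tcp_pos": TCP position; "ee_rot": TCP orientation; "wrist_force": force on the tool from outside, world axes, zero at the start; "moment": the same for the moment, N m; "width": finger opening in m.
Only numpy, scipy, OpenCV 4.12 (cv2) and the standard library are available. Lean on these libraries where they do the work, as an engineer would, in place of code of your own. Each camera call takes 0.05 s, during which the arm holds its last target.

## Task

Pack the next layer of the wooden presentation box: lay the thin wooden divider flat on the chocolate already in the box, then take the loose chocolate bar out of the aluminium cradle and lay it squarely on the divider, both centred in the box and lengthwise between its tall ends. The bar can be taken from the cradle only by its ends but fits into the box only when held by its long sides, so put it down on the worktop and take it again. Lower both pieces gently until they touch, without dropping them into the box or pressing down hard, and leave the cookie cutters where they are.

Things in the scene. Friction and masses are not known exactly. Their poses are not given: they have to be found in the camera images.
- box: Fixed dark-wood presentation box, 96 mm long (its x) and 64 mm wide (its y), origin at the centre of its underside on the worktop. Two tall end walls (10 mm thick, 80 mm high) stand at its x ends, 76 mm apart inside; the y sides are open above low 24 mm high lips, 56 mm apart inside. It already holds fixed chocolate of unknown height, centred, 64 x 46 mm: its flat top is 32 to 48 mm above the origin, so the height must be felt or seen. z up.
- divider: Loose thin light-wood board, 68 (x) x 52 (y) x 5 mm (z), about 16 g, origin at the centre of its underside. It lies flat and centred on the marble riser; to go between the box ends it has to be held across its 52 mm.
- bar: Loose brown chocolate bar with six scored squares, 64 (x) x 46 (y) x 14 mm (z), 45 to 80 g, rigid, origin at the centre of its underside, squares up. It lies in the cradle, its underside 16 mm above the worktop.
- cradle: Fixed aluminium channel, 54 mm long (x), 64 mm wide (y) and 40 mm high, with 12 mm wide, 4 mm high, 70 mm long feet along both y sides (84 mm wide over the feet); origin at the centre of its underside. Its floor is 16 mm high; two walls 4 mm thick along its x, 56 mm apart, are higher than the bar. The bar lies lengthwise in it, its ends standing out about 5 mm at the open x ends.
- riser: Fixed marble block, 54 (x) x 38 (y) x 14 mm high, under the divider, which overhangs it by 7 mm all round; origin at the centre of its underside.
- cutter_ring: Loose round tin cookie cutter, 62 mm across, 23 mm high, lying on the worktop; leave alone. Origin at the centre of its underside.
- cutter_star: Loose star-shaped tin cookie cutter, 62 mm across, 23 mm high, lying on the worktop; leave alone. Origin at the centre of its underside.
Things that resemble listed ones, but are neither listed nor needed, are in the scene too. There is more than one size of the bar; the one meant has the size given above.

How it is judged:
On the way:
1. the divider lies flat in the box, released, before the bar comes to the box (horizontal distance between divider and box below 0.01 m and z of divider in the frame of box between 0.029 and 0.051 m and angle between the x axis of divider and the x axis of box, either way round below 0.2 rad and angle between divider's own z axis and vertical below 0.08 rad and contact force between the fingers and divider below 0.1 N and linear speed of divider below 0.02 m/s and horizontal distance between bar and box above 0.06 m), for 0.2 s.
At the end, for the whole second after the job is handed in: The divider lies flat (within 0.08 rad) on the packed chocolate in the box and the bar lies flat on the divider (underside 3 to 7.5 mm above the divider's underside), squares up; both are lengthwise in the box (within 0.2 rad) and within 10 mm of its centre, at rest (horizontal distance between each of divider, bar and box below 0.01 m and z of divider in the frame of box between 0.029 and 0.051 m and angle between the x axis of each of divider, bar and the x axis of box, either way round below 0.2 rad and angle between each of divider, bar's own z axis and vertical below 0.08 rad and z of bar in the frame of box between 0.034 and 0.056 m and z of bar in the frame of divider between 0.003 and 0.0075 m and linear speed of each of bar, divider below 0.02 m/s); the robot touches nothing.
It fails at once if the divider or the bar is dropped into the box (over 0.45 m/s between the end walls) ((horizontal distance between divider and box below 0.03 m and z of divider in the frame of box below 0.075 m and linear speed of divider above 0.45 m/s) or (horizontal distance between bar and box below 0.03 m and z of bar in the frame of box below 0.075 m and linear speed of bar above 0.45 m/s)).
It fails at once if the bar is pressed on the divider with more than 60 N (contact force between bar and divider above 60 N).
It fails at once if a cookie cutter is moved by more than 20 mm (distance of any of cutter_ring, cutter_star from where it was at the start of the episode above 0.02 m).
It also fails if it takes over 72 s, if anything falls off the work surface, if the arm or the gripper's body presses on something with over 40 N, if the wrist force passes 120 N, or if a joint passes its speed limit or range.

## Working session

There is one attempt and no reset: what is moved stays moved. The work goes in short steps, Python scripts to look and compute and a shell command to move; the robot and the scene stay as the last step left them, time stands still between calls to the robot, and variables do not carry over. Pictures are saved under pics/ and viewed, and the job is handed in when it is done.

```bash
ls; mkdir -p pics
cat > h.py <<'E'
import numpy as np, cv2, pickle
from bench import env, eyes, find_in
from scipy.spatial.transform import Rotation as Rn
def rot(q): return Rn.from_quat([q[1],q[2],q[3],q[0]]).as_matrix()
def shot(name,fn=None):
    s=env.read_state(); im=eyes.get_image(name)
    im=dict(im); im['name']=name; im['s']=s
    if fn: cv2.imwrite('pics/'+fn,im['color'])
    pickle.dump(im,open('last_%s.pkl'%name,'wb'))
    return im
def K(im): return np.array([[im['fx'],0,im['cx']],[0,im['fy'],im['cy']],[0,0,1.]])
def cam2world(im,P):
    if 'mount' in im and im.get('mount') is not None:
        M=np.array(im['mount']); T=P@M[:3,:3].T+M[:3,3]
        return T@rot(im['s']['ee_rot']).T+np.array(im['s']['tcp_pos'])
    return (P-np.array(im['t']).ravel())@np.array(im['R'])
def cloud(im):
    z=im['z_map']; v,u=np.mgrid[0:480,0:640]
    pts=np.stack([u,v],-1).reshape(-1,1,2).astype(np.float64)
    n=cv2.undistortPoints(pts,K(im),np.array(im['dist'],float)).reshape(480,640,2)
    P=np.concatenate([n*z[...,None],z[...,None]],-1).reshape(-1,3)
    W=cam2world(im,P).reshape(480,640,3); W[z==0]=np.nan
    return W
E
python3 - <<'E'
from h import *
s=env.read_state(); print(s)
for n in ['side','top','wrist']:
    im=shot(n,n+'0.png')
    print(n,{k:(v if k!='color' and k!='z_map' else None) for k,v in im.items() if k!='s'})
    for l in ['box','divider','bar','cradle','riser','cutter_ring','cutter_star']:
        print(l,[(np.round(d['bbox']).astype(int).tolist(),round(d['conf'],2)) for d in find_in(l,eyes_im)] if 0 else [(np.round(d['bbox']).astype(int).tolist(),round(d['conf'],2)) for d in find_in(l,im)])
E
```

```text
pics
{'time_s': 0.0, 'qpos': array([-1.15198653,  0.46840344, -0.0116221 ,  1.60363591,  0.00600497,
        1.07140208, -0.05629305]), 'qvel': array([-6.19762014e-04, -2.74230308e-05, -8.75818893e-04,  1.19163971e-03,
       -8.52063190e-05,  2.99790613e-03,  4.49720312e-04]), 'joint_efforts': array([ 9.84631988e-04, -5.32384872e+01,  2.17189186e-02, -2.51307088e+01,
        1.14039617e-02,  7.51751330e-03, -6.49843827e-06]), 'tcp_pos': array([0.28940138, 0.58133331, 0.20421626]), 'ee_rot': array([-1.47977232e-04,  2.28876588e-01,  9.73455024e-01, -8.94914409e-04]), 'wrist_force': array([-0.96188688,  0.34039033, -0.60474419]), 'moment': array([-0.01372081,  0.00918168, -0.0306423 ]), 'width': 0.0853990648430305}
side {'color': None, 'z_map': None, 'fx': 511.7781527779972, 'fy': 511.7781527779972, 'cx': 314.9894216505686, 'cy': 232.90034498324317, 'dist': array([0.04694773, 0.        , 0.        , 0.        , 0.        ]), 'R': array([[ 0.99301203, -0.11799906, -0.00182652],
       [-0.07254584, -0.59815018, -0.79809364],
       [ 0.09308176,  0.79264909, -0.60253066]]), 't': array(
[... 1175 characters left out ...]
429, 303, 457, 333], 0.57)]
wrist {'color': None, 'z_map': None, 'fx': 331.2777042536335, 'fy': 331.2777042536335, 'cx': 317.6960283057194, 'cy': 235.19454657487503, 'dist': array([-0.04855321,  0.        ,  0.        ,  0.        ,  0.        ]), 'mount': array([[ 1.94547043e-03, -9.64284110e-01, -2.64862928e-01,
         6.78169855e-02],
       [ 9.99998079e-01,  1.81250849e-03,  7.46399511e-04,
         3.45195764e-04],
       [-2.39674881e-04, -2.64863872e-01,  9.64285783e-01,
        -1.67925574e-01],
       [ 0.00000000e+00,  0.00000000e+00,  0.00000000e+00,
         1.00000000e+00]]), 'shot': 3, 'name': 'wrist'}
box []
divider []
bar []
cradle []
riser []
cutter_ring []
cutter_star []
```

Run:
```python
import cv2,numpy as np
t=cv2.imread('pics/top0.png'); s=cv2.imread('pics/side0.png')
cv2.imwrite('pics/topc.png',cv2.resize(t[120:360,150:480],None,fx=2.4,fy=2.4,interpolation=cv2.INTER_CUBIC))
cv2.imwrite('pics/sidec.png',cv2.resize(s[150:380,200:480],None,fx=2.6,fy=2.6,interpolation=cv2.INTER_CUBIC))
```

```text
(no output)
```

View pics/topc.png

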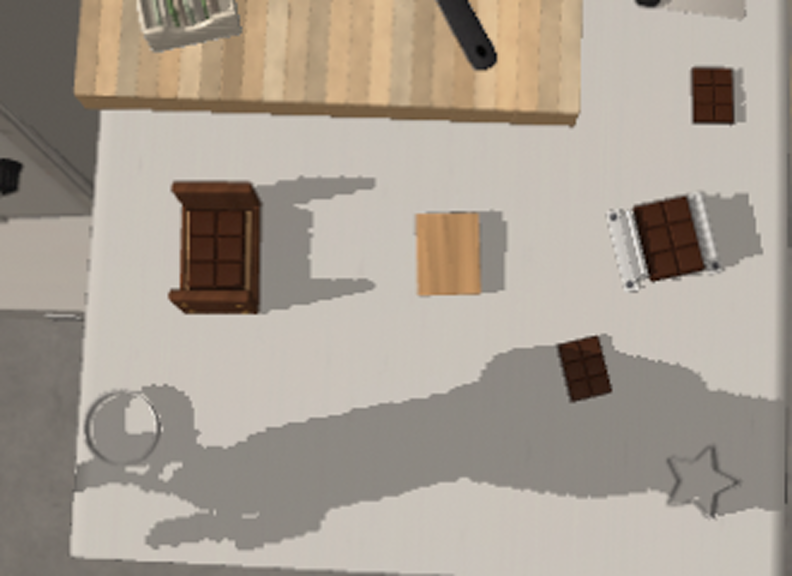

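View pics/sidec.png

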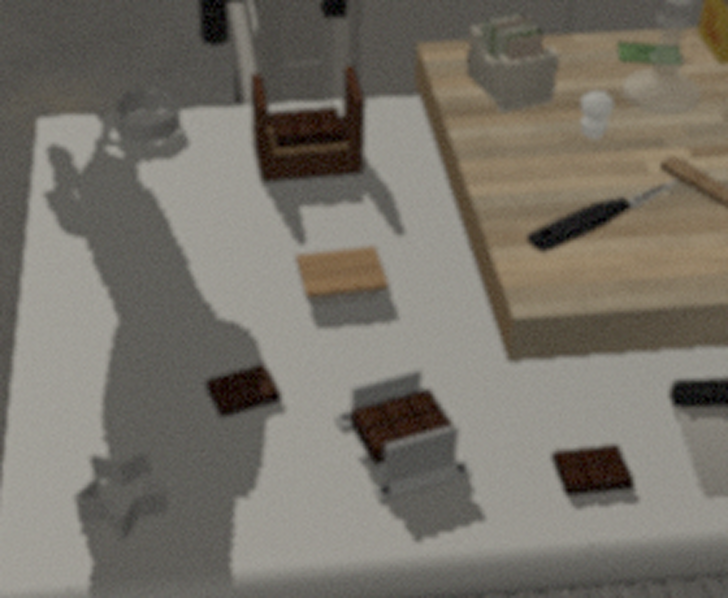

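View pics/side0.png

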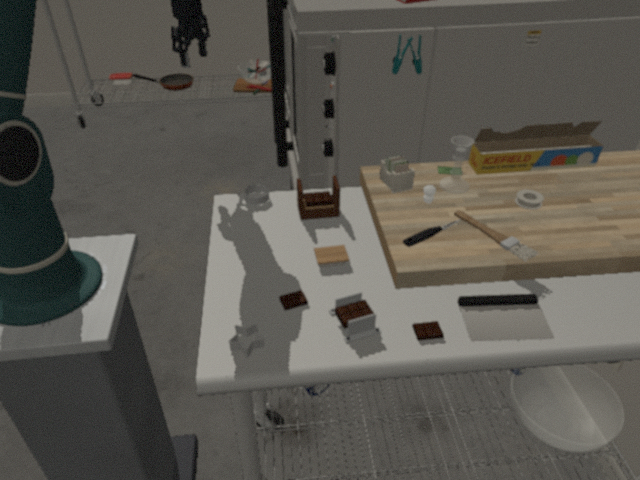

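Run:
```python
from h import *
im=pickle.load(open('last_top.pkl','rb')); W=cloud(im)
for n,(u,v) in dict(packed=(240,225),bx_far=(240,202),bx_near=(240,247),divider=(336,227),bar=(428,220),small1=(395,274),small2=(447,160),ring=(200,298),star=(443,320),table=(300,240)).items():
    print(n,np.round(np.nanmedian(W[v-2:v+3,u-2:u+3].reshape(-1,3),0),4))
# masks by height
def fit(n,box,zl,zh):
    l,t,r,b=box; w=W[t:b,l:r]; m=(w[...,2]>zl)&(w[...,2]<zh)
    p=w[m][:,:2].astype(np.float32); rc=cv2.minAreaRect(p); print(n,len(p),np.round(rc[0],4),np.round(rc[1],4),round(rc[2],1), np.round(np.median(w[m],0),4))
fit('div',(318,205,356,248),.012,.03)
fit('bar',(413,196,444,242),.025,.034)
fit('walls',(400,195,452,242),.036,.05)
fit('packed',(226,204,256,246),.028,.052)
fit('boxtop',(215,190,265,260),.065,.09)
fit('small1',(383,257,408,291),.006,.03)
w=W[205:246,226:257,2];print(np.round(w[20],3))
print(np.round(W[190:258,240,2],3))
im=pickle.load(open('last_wrist.pkl','rb'));
```

```text
packed [0.5686 0.1951 0.0446]
bx_far [0.6111 0.1948 0.0592]
bx_near [0.5248 0.1916 0.0523]
divider [0.5733 0.0089 0.0197]
bar [ 0.5904 -0.1712  0.0298]
small1 [ 0.4844 -0.1092  0.0104]
small2 [ 0.7185 -0.2143  0.0111]
ring [4.274e-01 2.745e-01 1.000e-04]
star [ 3.963e-01 -2.077e-01  3.000e-04]
table [0.548  0.0795 0.0009]
div 905 [0.5777 0.0089] [0.0687 0.0513] 1.4 [0.576  0.0092 0.0197]
bar 718 [ 0.5943 -0.1713] [0.0657 0.0624] 10.2 [ 0.594  -0.1728  0.0301]
walls 108 [ 0.5947 -0.1717] [0.0528 0.0642] 13.2 [ 0.5935 -0.1475  0.0402]
packed 917 [0.5758 0.1966] [0.0721 0.0571] 0.2 [0.5727 0.1937 0.0432]
boxtop 442 [0.5727 0.195 ] [0.0974 0.0649] 1.0 [0.6103 0.1954 0.0794]
small1 425 [ 0.4877 -0.1075] [0.0615 0.0436] 1.5 [ 0.4862 -0.1053  0.0109]
[0.024 0.017 0.033 0.046 0.047 0.047 0.047 0.042 0.047 0.045 0.042 0.049
 0.042 0.045 0.037 0.047 0.045 0.045 0.041 0.045 0.049 0.041 0.043 0.039
 0.045 0.041 0.039 0.031 0.03  0.004 0.023]
[-0.    -0.003  0.001 -0.004 -0.003  0.074  0.079  0.082  0.084  0.075
  0.074  0.07   0.059  0.047  0.04   0.029  0.02   0.014  0.039  0.044
  0.042  0.042  0.045  0.04   0.04   0.04   0.038  0.041  0.039  0.039
  0.043  0.041  0.039  0.044  0.039  0.037  0.045  0.043  0.04   0.044
  0.036  0.035  0.039  0.039  0.043  0.042  0.043  0.038  0.041  0.04
  0.037  0.081  0.078  0.08   0.079  0.082  0.068  0.05   0.041  0.021
  0.006  0.002  0.     0.001 -0.001  0.    -0.004  0.003]
```

View pics/wrist0.png

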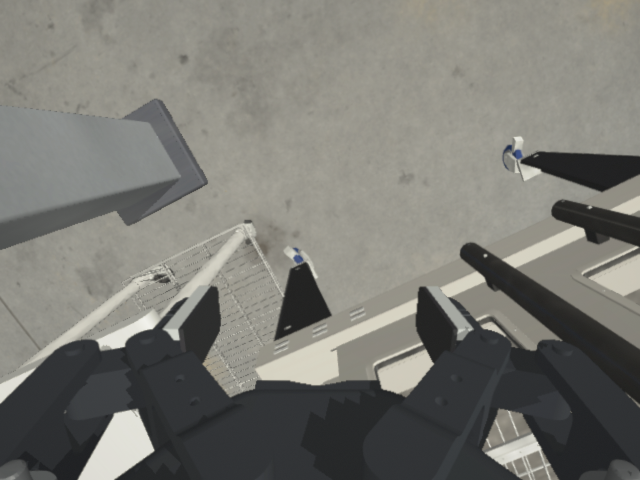

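View pics/top0.png

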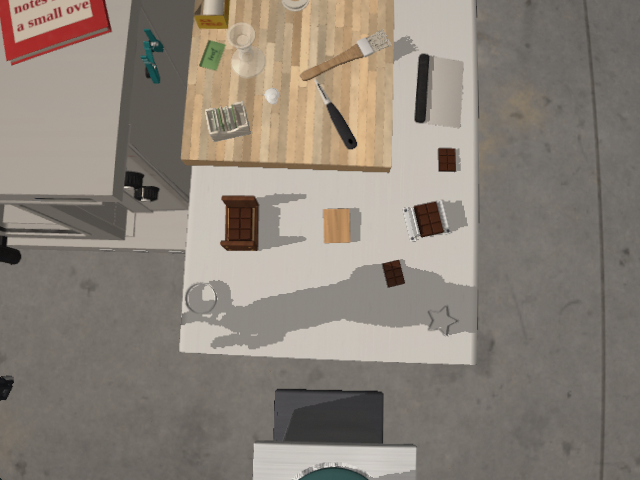

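```bash
python3 -m jog '[[1,[0,0,0],-0.153],[1,[0,0,0],-0.153],[1,[0,0,0],-0.154],[1,[-26,-52,0],0],[1,[-26,-52,0],0],[1,[-26,-52,0],0],[1,[-26,-52,0],0],[1,[-26,-52,0],0],[1,[-26,-52,0],0],[1,[-26,-52,0],0]]'
```

```text
time_s: 2.45
tcp_pos: [0.4718, 0.2159, 0.2056]
ee_rot: [0.0, 0.001, 1.0, 0.0]
wrist_force: [1.3, 0.2, -0.3]
width: 0.0852
```

```bash
python3 -m jog '[[1,[-26,-52,0],0],[1,[-26,-52,0],0],[1,[-26,-52,0],0],[1,[-26,-51,0],0],[1,[0,0,0],0]]'
python3 - <<'E'
from h import *
im=shot('wrist','w1.png'); print(im['s']['tcp_pos'],im['s']['ee_rot'])
E
```

```text
time_s: 3.08
tcp_pos: [0.576, 0.0044, 0.2053]
ee_rot: [0.001, 0.005, 1.0, -0.001]
wrist_force: [0.2, 0.6, 0.4]
width: 0.0854
[0.57597005 0.00442474 0.20530883] [ 5.94954910e-04  5.30704466e-03  9.99984925e-01 -1.27730980e-03]
```

View pics/w1.png

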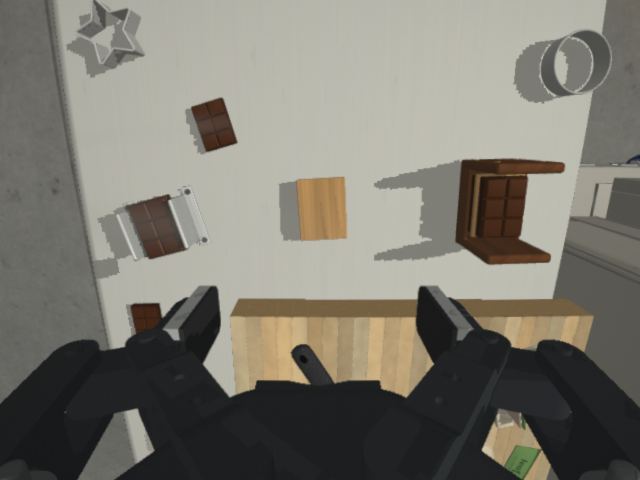

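```bash
cat >> h.py <<'E'
def fit(W,n,box,zl,zh):
    l,t,r,b=box; w=W[t:b,l:r]; m=(w[...,2]>zl)&(w[...,2]<zh)
    p=w[m]; c=np.median(p,0)
    rc=cv2.minAreaRect(p[:,:2].astype(np.float32)); print(n,len(p),'c',np.round(rc[0],4),'size',np.round(rc[1],4),'ang',round(rc[2],1),'med',np.round(c,4))
    return p
E
python3 - <<'E'
from h import *
im=pickle.load(open('last_wrist.pkl','rb')); W=cloud(im)
fit(W,'div',(285,165,360,255),.012,.03)
fit(W,'bar',(130,190,190,262),.025,.035)
fit(W,'walls',(110,180,215,270),.036,.05)
fit(W,'packed',(480,170,530,245),.028,.055)
fit(W,'boxtop',(445,150,575,270),.068,.09)
fit(W,'small1',(185,90,242,158),.006,.03)
cv2.imwrite('pics/crop1.png',np.hstack([cv2.resize(im['color'][175:275,100:220],None,fx=3.2,fy=3.2,interpolation=cv2.INTER_CUBIC),cv2.resize(im['color'][175:275,440:560],None,fx=3.2,fy=3.2,interpolation=cv2.INTER_CUBIC)]))
def px2w(pts,z):
    n=cv2.undistortPoints(np.array(pts,float).reshape(-1,1,2),K(im),np.array(im['dist'])).reshape(-1,2)
    d=cam2world(im,np.c_[n,np.ones(len(n))]); o=cam2world(im,np.zeros((1,3)))
    return o+(d-o)*((z-o[0,2])/(d[:,2]-o[0,2]))[:,None]
# divider corners by colour
hsv=cv2.cvtColor(im['color'],cv2.COLOR_BGR2HSV); m=np.zeros((480,640),np.uint8); m[165:255,285:360]=cv2.inRange(hsv,(5,70,90),(30,255,255))[165:255,285:360]
rc=cv2.minAreaRect(np.argwhere(m>0)[:,::-1].astype(np.float32)); bx=cv2.boxPoints(rc); P=px2w(bx,.019); print('div col',P.round(4).tolist(),P.mean(0))
E
```

```text
div 2931 c [0.5775 0.0092] size [0.0686 0.0522] ang 2.9 med [0.5757 0.0094 0.0183]
bar 2560 c [ 0.5941 -0.1698] size [0.064  0.0624] ang 12.7 med [ 0.5937 -0.1701  0.029 ]
walls 465 c [ 0.5947 -0.171 ] size [0.0536 0.0656] ang 13.4 med [ 0.5944 -0.1928  0.0388]
packed 3022 c [0.5715 0.1961] size [0.0835 0.0557] ang 5.7 med [0.5707 0.1946 0.0423]
boxtop 1700 c [0.5717 0.1961] size [0.0961 0.0639] ang 1.5 med [0.5344 0.1928 0.0786]
small1 1475 c [ 0.4869 -0.1054] size [0.0478 0.0354] ang 15.8 med [ 0.4865 -0.1046  0.0095]
div col [[0.5443, -0.0181, 0.019], [0.5418, 0.033, 0.019], [0.609, 0.0376, 0.019], [0.6118, -0.016, 0.019]] [0.57672603 0.00913908 0.019     ]
```

View pics/crop1.png

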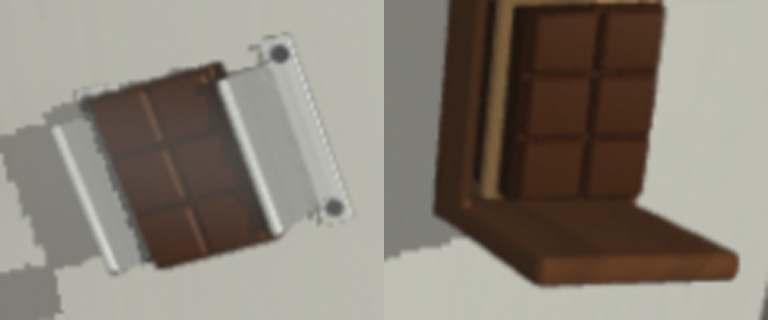

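```bash
python3 - <<'E'
from h import *
im=pickle.load(open('last_wrist.pkl','rb')); W=cloud(im)
s=im['s'];T=(W-s['tcp_pos'])@rot(s['ee_rot'])
for u,v in [(200,300),(212,292),(190,315),(213,330),(208,345),(424,292),(440,310),(425,330),(150,345),(500,345)]:
    print(u,v,np.round(T[v-1:v+2,u-1:u+2].reshape(-1,3).mean(0)*1000,1))
fm=(T[...,2]<0.01)&(T[...,2]>-.06)
p=T[fm]; print(np.nanpercentile(p[:,2],[90,99,100])); 
for sgn in (-1,1):
    q=p[p[:,1]*sgn>0]; q=q[q[:,2]>-.03]; print(len(q),q.min(0).round(4),q.max(0).round(4))
E
python3 -m jog '[[1,[0,5,20],-0.061],[1,[0,0,45],0],[1,[0,0,45],0],[1,[0,0,40],0],[1,[0,0,0],0]]'
```

```text
200 300 [ 11.7 -43.1 -56.1]
212 292 [ 10.2 -41.8 -46. ]
190 315 [ 11.4 -42.9 -66.9]
213 330 [ -5.2 -41.8 -49.2]
208 345 [ -7.8 -42.  -55.9]
424 292 [ 10.6  43.5 -46.5]
440 310 [ 11.7  43.9 -63.6]
425 330 [ -3.1  43.4 -52.4]
150 345 [ 12.4 -47.3 -86.4]
500 345 [ 12.7  53.1 -86.6]
[-0.04278423 -0.03896295 -0.03740109]
time_s: 3.75
tcp_pos: [0.5716, 0.017, 0.0526]
ee_rot: [-0.003, -0.031, 1.0, 0.0]
wrist_force: [-0.2, 0.2, 0.9]
width: 0.0853Traceback (most recent call last):
  File "<stdin>", line 9, in <module>
    return umr_minimum(a, axis, None, out, keepdims, initial, where)
ValueError: zero-size array to reduction operation minimum which has no identity
```

Run:
```python
from h import *
s=env.read_state();print(s['time_s'],s['tcp_pos'],s['ee_rot'],s['qvel'].round(3))
im=shot('side','s1.png'); s=env.read_state();print(s['time_s'],s['tcp_pos'],s['ee_rot'])
im2=shot('wrist','w2.png'); s=env.read_state();print(s['time_s'],s['tcp_pos'],s['ee_rot'])
cv2.imwrite('pics/s1c.png',cv2.resize(im['color'][180:330,240:440],None,fx=4,fy=4,interpolation=cv2.INTER_CUBIC))
```

```text
3.75 [0.57157259 0.01703092 0.0525983 ] [-3.36128449e-03 -3.07226298e-02  9.99522277e-01  1.96466977e-04] [ 0.001 -0.058  0.015 -0.051  0.007  0.022  0.001]
3.8 [0.57363795 0.01676717 0.05472322] [-1.20365854e-03 -3.05079041e-02  9.99533775e-01  2.26578321e-04]
3.85 [0.57503467 0.01649914 0.05613643] [ 3.97133697e-04 -3.02715864e-02  9.99541600e-01  2.53158160e-04]
```

View pics/s1c.png

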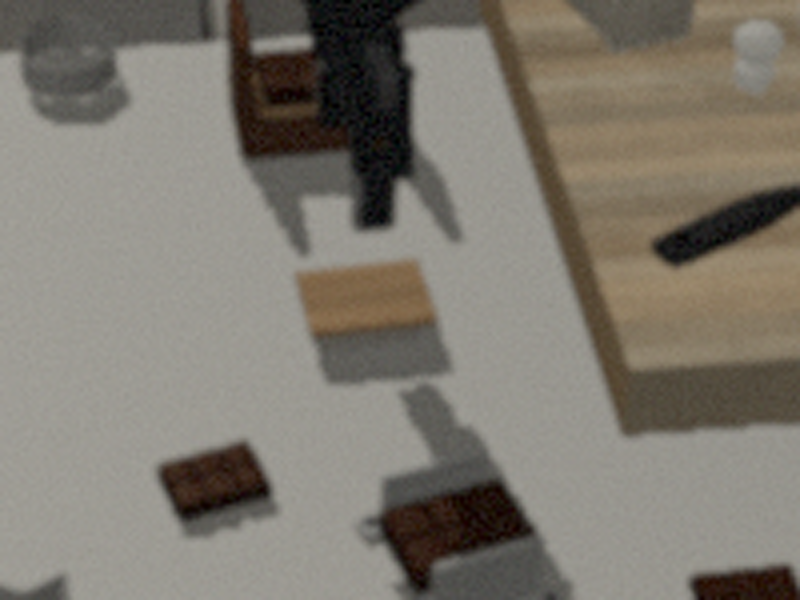

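View pics/w2.png

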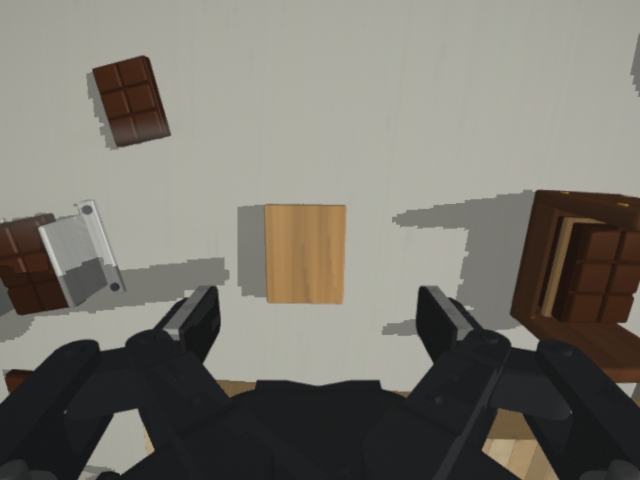

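```bash
python3 - <<'E'
from h import *
im=pickle.load(open('last_side.pkl','rb')); W=cloud(im); s=im['s']
w=W[190:245,315:350]; m=(w[...,2]>0.03)&(abs(w[...,0]-.576)<.04)&(abs(w[...,1])<.09)
p=w[m]; print(len(p)); i=np.argsort(p[:,2]); print(p[i[:30]].round(4).tolist())
print(W[234,330:338].round(3).tolist())
E
python3 -m jog '[[1,[0,0,0],0]]'
```

```text
884
[[0.5706, -0.0312, 0.0907], [0.577, -0.0287, 0.0907], [0.5582, 0.0592, 0.0921], [0.5603, 0.0589, 0.0921], [0.5721, -0.034, 0.0927], [0.5622, 0.0575, 0.093], [0.5804, -0.0321, 0.093], [0.5681, -0.0342, 0.0932], [0.5642, 0.0562, 0.0937], [0.5661, -0.0348, 0.0939], [0.5646, 0.0596, 0.0939], [0.5826, -0.0304, 0.094], [0.5624, 0.0588, 0.0946], [0.5603, 0.059, 0.0947], [0.5781, -0.034, 0.0947], [0.562, -0.0354, 0.0948], [0.5741, -0.0337, 0.0948], [0.5561, 0.0592, 0.0949], [0.5565, 0.0627, 0.095], [0.5642, -0.0335, 0.0955], [0.5638, -0.0367, 0.0955], [0.572, -0.0346, 0.0957], [0.5622, -0.0335, 0.0957], [0.5607, -0.0303, 0.0959], [0.5625, 0.0599, 0.0964], [0.5577, 0.0556, 0.0972], [0.5544, 0.0634, 0.0973], [0.5799, -0.0345, 0.0973], [0.5602, 0.0585, 0.0975], [0.5697, -0.0368, 0.0975]]
[[0.565, -0.039, 0.105], [0.567, -0.041, 0.106], [0.569, -0.039, 0.104], [0.571, -0.039, 0.104], [0.574, -0.037, 0.102], [0.575, -0.04, 0.104], [0.577, -0.04, 0.104], [0.58, -0.036, 0.101]]
time_s: 3.98
tcp_pos: [0.5761, 0.0159, 0.0573]
ee_rot: [0.002, -0.03, 1.0, 0.0]
wrist_force: [0.6, 0.1, -0.3]
width: 0.0855
```

```bash
python3 -m jog '[[0.3,[0,-4,0],0],[0.3,[0,-3,0],0],[0.3,[0,0,0],0],[0.3,[0,0,0],0],[0.3,[0,0,0],0],[0.3,[0,0,0],0]]'
cat >> h.py <<'E'
def tips(im):
    W=cloud(im); s=im['s'];T=(W-s['tcp_pos'])@rot(s['ee_rot'])
    T=T[250:400,140:500].reshape(-1,3); m=(abs(T[:,0])<.014)&(T[:,2]>-.09)&(W[250:400,140:500].reshape(-1,3)[:,2]>.03)
    for sg in (-1,1):
        p=T[m&(T[:,1]*sg>.0)&(abs(T[:,1])<.06)]
        if len(p): print('tip',sg,len(p),'zmax',np.percentile(p[:,2],[90,98,100]).round(4),'x',p[:,0].min().round(4),p[:,0].max().round(4),'y',np.percentile(p[:,1],[2,50,98]).round(4))
E
python3 - <<'E'
from h import *
im=shot('wrist','w3.png'); print(im['s']['tcp_pos'],im['s']['ee_rot'],im['s']['width']); tips(im)
W=cloud(im)
l=fit(W,'div',(255,195,355,310),.012,.03)
fit(W,'boxtop',(500,170,640,360),.068,.09)
E
```

```text
time_s: 4.72
tcp_pos: [0.575, 0.0085, 0.0551]
ee_rot: [-0.0, -0.03, 1.0, 0.0]
wrist_force: [-0.0, 0.1, -0.4]
width: 0.0561
[0.57497166 0.00849568 0.0551135 ] [-5.39821468e-05 -2.96597239e-02  9.99560052e-01  1.29423694e-05] 0.05612555868169291
tip -1 6665 zmax [-0.0467 -0.0355 -0.0285] x -0.012 0.014 y [-0.0516 -0.0392 -0.0265]
tip 1 6785 zmax [-0.0465 -0.0353 -0.0288] x -0.0114 0.014 y [0.0285 0.0412 0.0544]
div 7626 c [0.5772 0.0088] size [0.0684 0.0513] ang 3.2 med [0.575  0.0084 0.0183]
boxtop 373 c [0.5678 0.1772] size [0.088  0.0314] ang 4.1 med [0.6099 0.1709 0.0701]
```

View pics/w3.png

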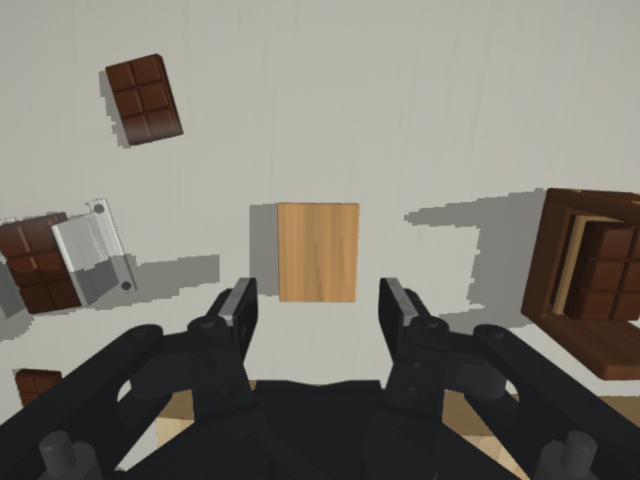

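```bash
python3 -m jog '[[0.55,[-1,0,10],0],[0.55,[0,0,20],0],[0.55,[0,0,15],0],[0.55,[0,0,10],0],[0.55,[0,0,5],0],[0.55,[0,0,0],0],[0.55,[0,0,0],0]]'
python3 - <<'E'
from h import *
im=shot('wrist','w4.png'); print(im['s']['tcp_pos'],im['s']['wrist_force'],im['s']['width']); 
im=shot('side'); 
cv2.imwrite('pics/s4.png',cv2.resize(im['color'][200:290,280:400],None,fx=6,fy=6,interpolation=cv2.INTER_CUBIC))
E
```

```text
time_s: 5.65
tcp_pos: [0.5764, 0.0084, -0.0043]
ee_rot: [0.0, -0.03, 1.0, 0.0]
wrist_force: [0.3, -0.1, -0.3]
width: 0.0661
[ 0.57644255  0.00843655 -0.00433125] [ 0.31606319 -0.13758845 -0.2966498 ] 0.06610972232478166
```

View pics/w4.png

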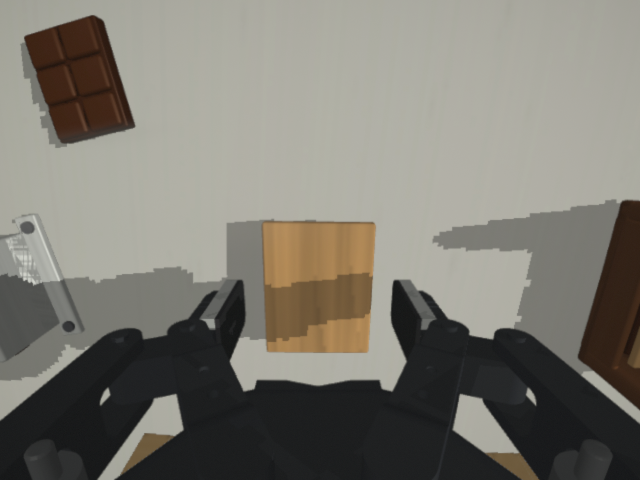

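View pics/s4.png

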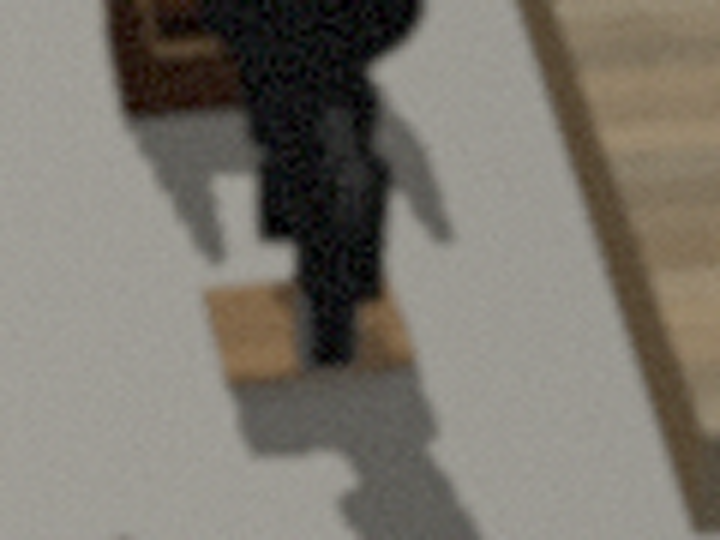

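```bash
python3 -m jog '[[0.55,[0,0.5,7],0],[0.55,[0,0,7],0],[0.55,[0,0,0],0],[0.55,[0,0,0],0]]'
python3 - <<'E'
from h import *
im=shot('side'); 
cv2.imwrite('pics/s5.png',cv2.resize(im['color'][200:290,280:400],None,fx=6,fy=6,interpolation=cv2.INTER_CUBIC))
E
```

```text
time_s: 6.25
tcp_pos: [0.5759, 0.0089, -0.019]
ee_rot: [-0.0, -0.03, 1.0, -0.0]
wrist_force: [0.0, -0.1, 0.9]
width: 0.0661
```

View pics/s5.png

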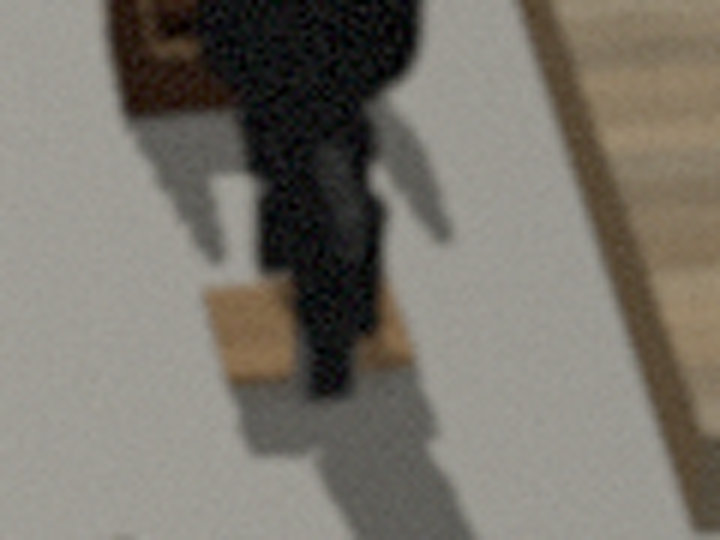

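```bash
python3 -m jog '[[0,[0,0,0],0],[-1,[0,0,0],0],[-1,[0,0,0],0],[-1,[0,0,0],0],[-1,[0,0,-5],0],[-1,[0,0,-15],0],[-1,[0,0,-30],0],[-1,[0,0,-30],0],[-1,[0,0,0],0],[-1,[0,0,0],0]]'
python3 - <<'E'
from h import *
im=shot('wrist','w5.png'); print(im['s']['tcp_pos'],im['s']['wrist_force'],im['s']['width']); W=cloud(im)
s=im['s'];T=(W-s['tcp_pos'])@rot(s['ee_rot']); t=T[230:300,270:360]; m=(t[...,2]>-.08)&(t[...,2]<-.01); print(len(t[m]),np.median(t[m],0))
p=t[m];print(p.min(0),p.max(0))
E
```

```text
time_s: 7.55
tcp_pos: [0.5757, 0.009, 0.0612]
ee_rot: [-0.0, -0.03, 1.0, 0.0]
wrist_force: [-1.5, 0.1, -1.0]
width: 0.0499
[0.57567862 0.00903369 0.06122111] [-1.48390625  0.12221993 -1.0476362 ] 0.04986147848598179
6271 [ 0.01848394 -0.00068311 -0.03631939]
[ 0.00182585 -0.02011675 -0.03876357] [ 0.0333983   0.01896887 -0.03202115]
```

View pics/w5.png

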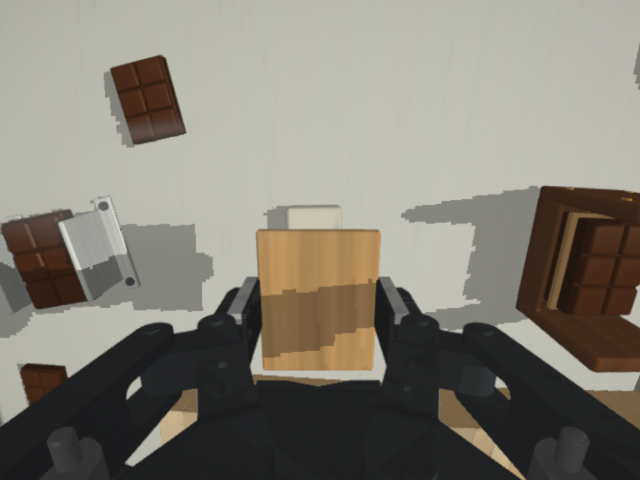

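```bash
python3 -m jog '[[-1,[0,0,-20],0.037],[-1,[0,20,-25],0],[-1,[0,40,-10],0],[-1,[0,40,0],0],[-1,[0,0,0],0],[-1,[0,0,0],0],[-1,[0,0,0],0]]'
python3 - <<'E'
from h import *
im=shot('wrist','w6.png'); print(im['s']['tcp_pos'],im['s']['ee_rot'],im['s']['wrist_force'],im['s']['width']); W=cloud(im)
for s in ('wrist','top'):
    im=shot(s); W=cloud(im)
    m=(W[...,2]>.07)&(W[...,2]<.085)&(abs(W[...,0]-.573)<.06)&(abs(W[...,1]-.196)<.045)
    v,u=np.where(m);print(s,len(u),(u.min(),v.min(),u.max(),v.max()) if len(u) else 0)
    p=W[m]; rc=cv2.minAreaRect(p[:,:2].astype(np.float32)); print(np.round(rc[0],4),np.round(rc[1],4),rc[2])
    for sg in (-1,1):
        q=p[(p[:,0]-.573)*sg>0]
        if len(q)>50:
            l=np.polyfit(q[:,1],q[:,0],1); print('wall',sg,len(q),'mean',q.mean(0).round(4),'yaw',np.degrees(np.arctan(-l[0])).round(2),np.percentile(q[:,0],[2,50,98]).round(4),np.percentile(q[:,1],[1,99]).round(4))
    m=(W[...,2]>.036)&(W[...,2]<.055)&(abs(W[...,0]-.573)<.025)&(abs(W[...,1]-.196)<.015); print('packed',m.sum(),np.nanmedian(W[m],0))
E
```

```text
time_s: 8.48
tcp_pos: [0.5736, 0.1073, 0.1156]
ee_rot: [-0.0, -0.01, 1.0, -0.0]
wrist_force: [0.5, -0.5, -0.8]
width: 0.0496
[0.57358924 0.10725525 0.11561201] [-4.77263799e-04 -1.00071606e-02  9.99949697e-01 -4.81801629e-04] [ 0.5140777  -0.51092561 -0.7611991 ] 0.049572911251584896
wrist 2889 (np.int64(406), np.int64(177), np.int64(509), np.int64(316))
[0.5717 0.1966] [0.0958 0.0638] 1.2965723276138306
wall -1 1709 mean [0.5287 0.1941 0.0782] yaw 1.24 [0.5239 0.5287 0.5343] [0.1642 0.2258]
wall 1 1180 mean [0.6128 0.2034 0.0774] yaw -0.05 [0.6095 0.6119 0.6186] [0.1786 0.2279]
packed 2457 [0.5720474  0.19674759 0.04264391]
top 153 (np.int64(220), np.int64(195), np.int64(235), np.int64(246))
[0.5725 0.2137] [0.0977 0.0285] 2.0974619388580322
wall -1 90 mean [0.5286 0.212  0.0793] yaw -1.2 [0.5239 0.5283 0.5342] [0.1979 0.226 ]
wall 1 63 mean [0.6146 0.2171 0.0797] yaw -3.17 [0.6099 0.6143 0.6202] [0.2073 0.2271]
packed 74 [0.56814369 0.20780199 0.04467501]
```

View pics/w6.png

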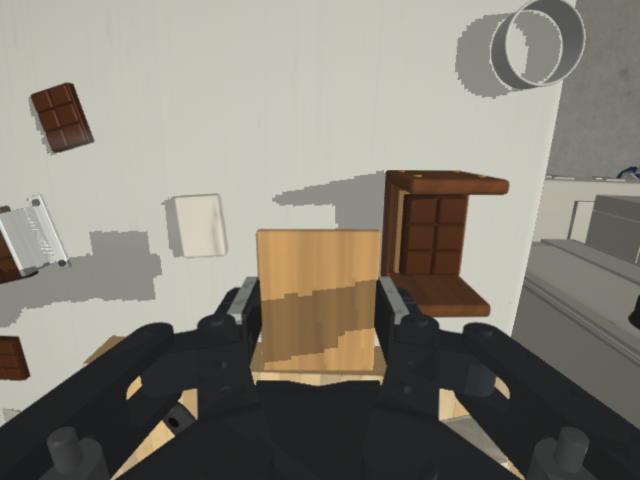

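```bash
python3 -m jog '[[-1,[0,30,0],0],[-1,[0,35,0],0],[-1,[0,23.5,0],0],[-1,[0,0,10],0],[-1,[0,0,15],0],[-1,[0,0,10],0],[-1,[0,0,0],0],[-1,[0,0,0],0],[-1,[0,0,0],0]]'
python3 - <<'E'
from h import *
im=shot('wrist','w7.png'); print(im['s']['tcp_pos'],im['s']['ee_rot'],im['s']['wrist_force'],im['s']['width'])
im=shot('side');cv2.imwrite('pics/s7.png',cv2.resize(im['color'][150:240,260:380],None,fx=6,fy=6,interpolation=cv2.INTER_CUBIC))
im=shot('top');cv2.imwrite('pics/t7.png',cv2.resize(im['color'][170:280,190:330],None,fx=5,fy=5,interpolation=cv2.INTER_CUBIC))
E
```

```text
time_s: 9.75
tcp_pos: [0.5722, 0.1974, 0.0817]
ee_rot: [0.0, -0.011, 1.0, 0.0]
wrist_force: [0.1, 1.1, 0.0]
width: 0.0501
[0.57222902 0.19736865 0.08170718] [ 4.75664490e-04 -1.09353728e-02  9.99940076e-01  1.86936519e-04] [0.11707644 1.11081962 0.0117878 ] 0.05014155263421019
```

View pics/w7.png

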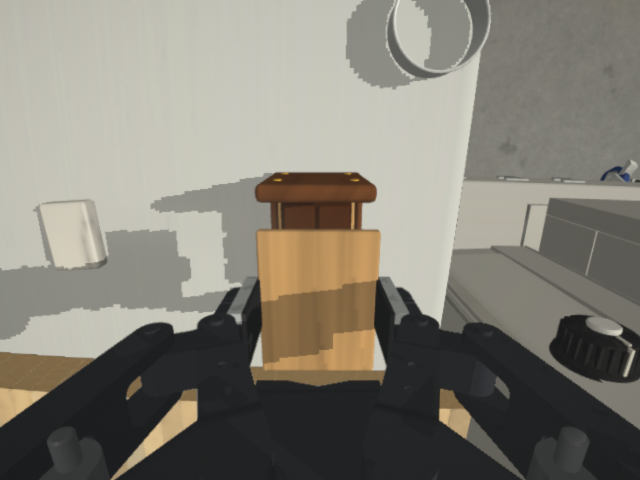

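View pics/s7.png

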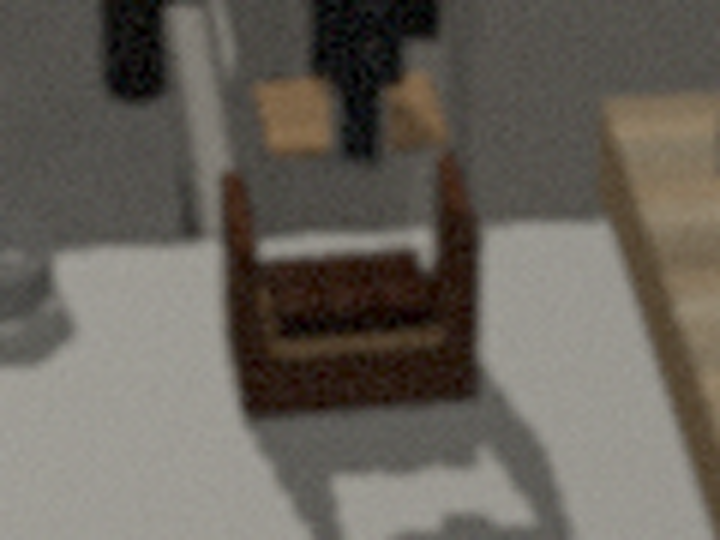

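```bash
python3 -m jog '[[-1,[0.7,-1.2,12],0],[-1,[0,0,15],0],[-1,[0,0,15],0],[-1,[0,0,12],0],[-1,[0,0,6],0],[-1,[0,0,0],0],[-1,[0,0,0],0]]'
python3 - <<'E'
from h import *
im=shot('side');cv2.imwrite('pics/s8.png',cv2.resize(im['color'][150:240,260:380],None,fx=6,fy=6,interpolation=cv2.INTER_CUBIC))
E
```

```text
time_s: 10.78
tcp_pos: [0.5716, 0.1963, 0.0216]
ee_rot: [0.0, -0.011, 1.0, 0.0]
wrist_force: [-0.7, -0.2, 0.6]
width: 0.0499
```

View pics/s8.png

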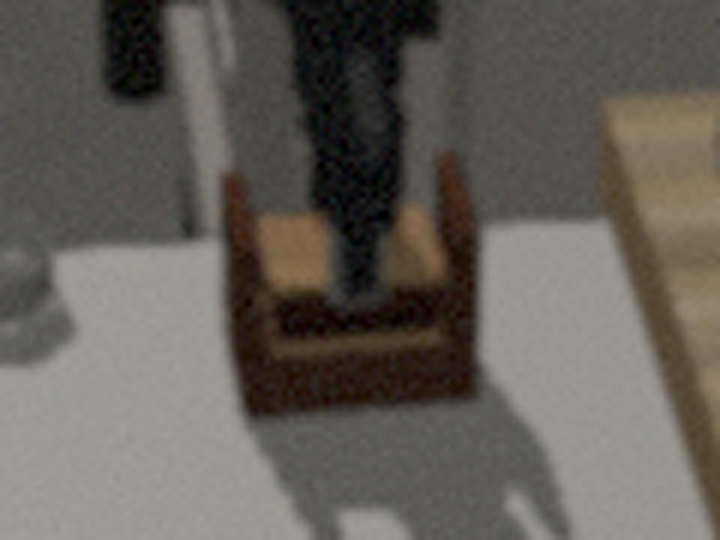

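```bash
python3 -m jog '[[-1,[0,0,2],0],[-1,[0,0,2],0],[-1,[0,0,0],0]]'; python3 -m jog '[[-1,[0,0,1.5],0],[-1,[0,0,1],0],[-1,[0,0,0],0]]'
```

```text
time_s: 11.2
tcp_pos: [0.571, 0.1961, 0.0171]
ee_rot: [-0.0, -0.011, 1.0, -0.0]
wrist_force: [0.5, -0.2, -0.8]
width: 0.0497
time_s: 11.58
tcp_pos: [0.5711, 0.1962, 0.0146]
ee_rot: [-0.0, -0.011, 1.0, -0.0]
wrist_force: [-0.3, 1.2, 0.2]
width: 0.0498
```

Divider sits between the ends, no contact yet; continue feeling in 1 mm steps.

```bash
python3 -m jog '[[-1,[0,0,1],0],[-1,[0,0,1],0],[-1,[0,0,0],0]]'; python3 -m jog '[[-1,[0,0,1],0],[-1,[0,0,0],0]]'
```

```text
time_s: 11.95
tcp_pos: [0.5711, 0.1962, 0.0126]
ee_rot: [-0.0, -0.011, 1.0, -0.0]
wrist_force: [0.1, 0.4, -0.6]
width: 0.0503
time_s: 12.2
tcp_pos: [0.5711, 0.1962, 0.0116]
ee_rot: [-0.0, -0.011, 1.0, -0.0]
wrist_force: [-0.4, 0.6, -0.1]
width: 0.0497
```

```bash
for i in 1 ; do python3 -m jog '[[-1,[0,0,1],0],[-1,[0,0,0],0]]'; done; python3 -m jog '[[-1,[0,0,1],0],[-1,[0,0,0],0]]'
```

```text
time_s: 12.45
tcp_pos: [0.5712, 0.1962, 0.0115]
ee_rot: [-0.0, -0.011, 1.0, 0.0]
wrist_force: [-1.9, 0.2, 5.3]
width: 0.0495
time_s: 12.7
tcp_pos: [0.5712, 0.1962, 0.0114]
ee_rot: [-0.0, -0.011, 1.0, 0.0]
wrist_force: [-4.1, -1.3, 12.9]
width: 0.0498
```

```bash
python3 -m jog '[[-1,[0,0,-1.7],0],[-1,[0,0,0],0],[0.3,[0,0,0],0],[0.6,[0,0,0],0],[0.6,[0,0,0],0],[0.6,[0,0,-10],0],[0.6,[0,0,-30],0],[0.6,[0,0,-45],0],[0.6,[0,0,-40],0],[0.6,[0,0,0],0]]'; python3 -m jog '[[0.6,[0,-60,0],0.15],[0.6,[0,0,0],0],[0.6,[0,0,0],0]]'
python3 - <<'E'
from h import *
im=shot('wrist','w9.png'); print(im['s']['tcp_pos']); W=cloud(im)
m=(W[...,2]>.040)&(W[...,2]<.056)&(abs(W[...,0]-.573)<.045)&(abs(W[...,1]-.196)<.04); print(m.sum(),np.median(W[m],0)); p=W[m]; p=p[abs(p[:,2]-np.median(p[:,2]))<.003]
print(cv2.minAreaRect(p[:,:2].astype(np.float32)))
E
```

```text
time_s: 13.95
tcp_pos: [0.5738, 0.1971, 0.1409]
ee_rot: [0.004, -0.011, 1.0, 0.002]
wrist_force: [0.2, 0.6, -1.0]
width: 0.0684
time_s: 14.32
tcp_pos: [0.5721, 0.1361, 0.1361]
ee_rot: [-0.0, 0.064, 0.998, 0.0]
wrist_force: [-0.7, -0.0, 0.5]
width: 0.0683
[0.57212635 0.13614639 0.13606732]
6031 [0.57389234 0.19673785 0.04785339]
((0.5729920268058777, 0.19607409834861755), (0.08593282848596573, 0.06262325495481491), 1.2736036777496338)
```

View pics/w9.png

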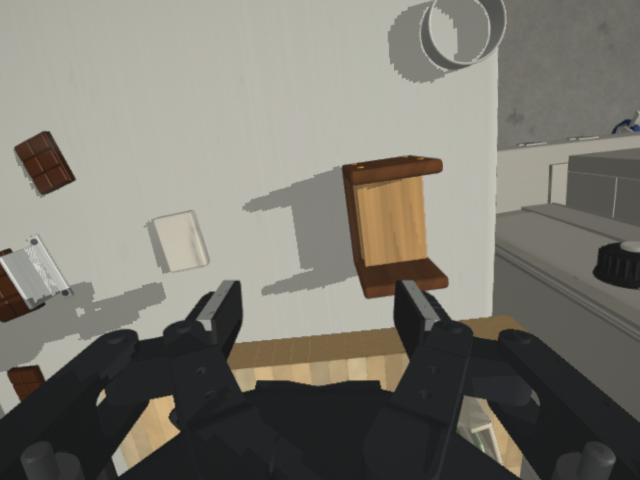

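```bash
python3 -m jog '[[1,[-10,-50,0],0],[1,[-10,-50,0],0],[1,[-10,-50,0],0],[1,[-10,-50,0],0],[1,[-10,-50,0],0],[1,[-11,-52,0],0],[1,[0,0,0],0.173],[1,[0,0,0],0.173],[1,[0,0,0],0.173],[1,[0,0,0],0.173]]';python3 -m jog '[[1,[0,0,0],0.173],[1,[0,0,0],0.173],[1,[0,0,0],0.175],[1,[0,0,0],0],[1,[0,0,0],0],[1,[0,0,0],0]]'
python3 - <<'E'
from h import *
im=shot('wrist','w10.png'); s=im['s'];print(s['tcp_pos'],s['ee_rot']); W=cloud(im); tips(im)
near=(abs(W[...,0]-.594)<.06)&(abs(W[...,1]+.171)<.06)
m=near&(W[...,2]>.026)&(W[...,2]<.034);p=W[m];print('bar',m.sum(),np.median(p,0).round(4),cv2.minAreaRect(p[:,:2].astype(np.float32)))
a=np.radians(13.2); e=np.array([np.cos(a),np.sin(a)]); d=(p[:,:2]-[.594,-.171])@e; print(np.percentile(d,[0,1,99,100]))
m=near&(W[...,2]>.036)&(W[...,2]<.05);p=W[m];print('walls',m.sum(),cv2.minAreaRect(p[:,:2].astype(np.float32)))
E
```

```text
time_s: 15.62
tcp_pos: [0.5949, -0.1694, 0.1359]
ee_rot: [-0.0, 0.4, 0.917, 0.0]
wrist_force: [0.0, 0.9, 0.0]
width: 0.0851
time_s: 16.38
tcp_pos: [0.5945, -0.1708, 0.1363]
ee_rot: [-0.0, 0.621, 0.784, 0.0]
wrist_force: [-0.2, 1.2, 0.2]
width: 0.0851
[ 0.59452687 -0.17082022  0.13631537] [-1.04662072e-04  6.20543688e-01  7.84171859e-01  1.27424780e-04]
tip -1 3718 zmax [-0.0466 -0.0408 -0.038 ] x -0.0108 0.014 y [-0.0556 -0.0435 -0.0415]
tip 1 3778 zmax [-0.047  -0.0413 -0.038 ] x -0.0104 0.014 y [0.0409 0.0428 0.055 ]
bar 3559 [ 0.5944 -0.1722  0.029 ] ((0.5932892560958862, -0.1699245274066925), (0.06266319006681442, 0.06087999418377876), 13.681988716125488)
[-0.03187914 -0.03004191  0.02979812  0.03092678]
walls 699 ((0.5942339301109314, -0.17147397994995117), (0.0531817302107811, 0.06433062255382538), 14.07201099395752)
```

View pics/w10.png

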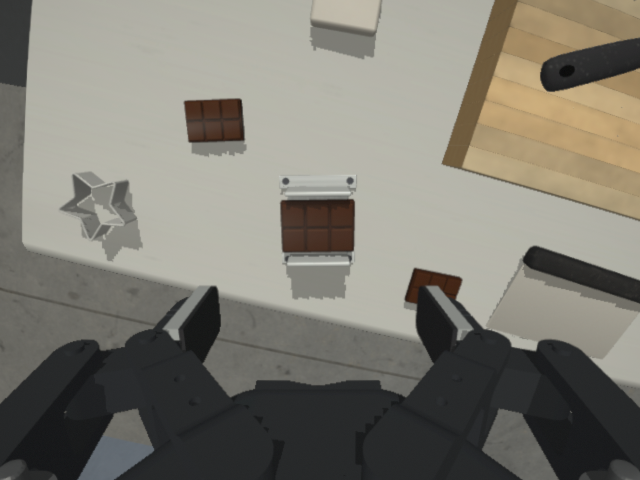

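```bash
python3 -m jog '[[1,[0,-0.7,20],0],[1,[0,0,40],0],[1,[0,0,40],0],[1,[0,0,29],0],[1,[0,0,10],0],[1,[0,0,0],0],[1,[0,0,0],0],[1,[0,0,0],0]]'
python3 - <<'E'
from h import *
im=shot('wrist','w11.png'); s=im['s'];print(s['tcp_pos'],s['ee_rot'])
E
```

```text
time_s: 17.42
tcp_pos: [0.5947, -0.1715, -0.0014]
ee_rot: [0.001, 0.621, 0.784, 0.001]
wrist_force: [0.1, -0.4, -0.1]
width: 0.0854
[ 0.59467863 -0.17149717 -0.00137906] [9.67652614e-04 6.21299164e-01 7.83572656e-01 5.51468600e-04]
```

View pics/w11.png

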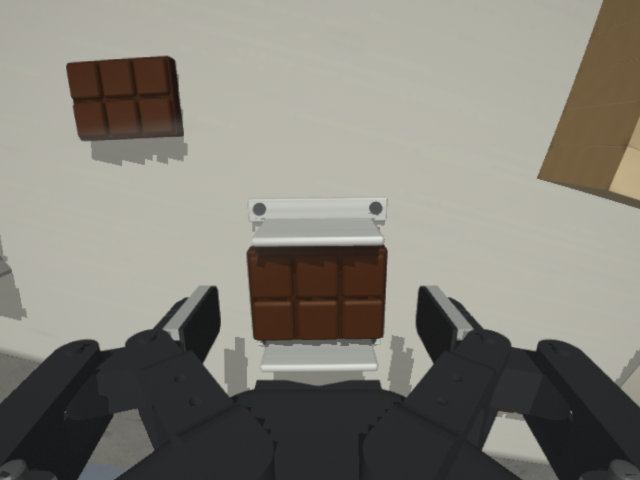

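```bash
python3 -m jog '[[1,[0,0,7],0],[1,[0,0,4],0],[1,[0,0,0],0],[0.6,[0,0,0],0],[0.2,[0,0,0],0],[-1,[0,0,0],0],[-1,[0,0,0],0],[-1,[0,0,0],0]]'
python3 - <<'E'
from h import *
im=shot('side');cv2.imwrite('pics/s12.png',cv2.resize(im['color'][260:360,300:420],None,fx=6,fy=6,interpolation=cv2.INTER_CUBIC))
print(env.read_state()['tcp_pos'])
E
```

```text
time_s: 18.48
tcp_pos: [0.5942, -0.1715, -0.0131]
ee_rot: [0.0, 0.621, 0.784, 0.0]
wrist_force: [-1.2, 0.1, 4.7]
width: 0.0623
[ 0.59422421 -0.17154901 -0.01311397]
```

View pics/s12.png

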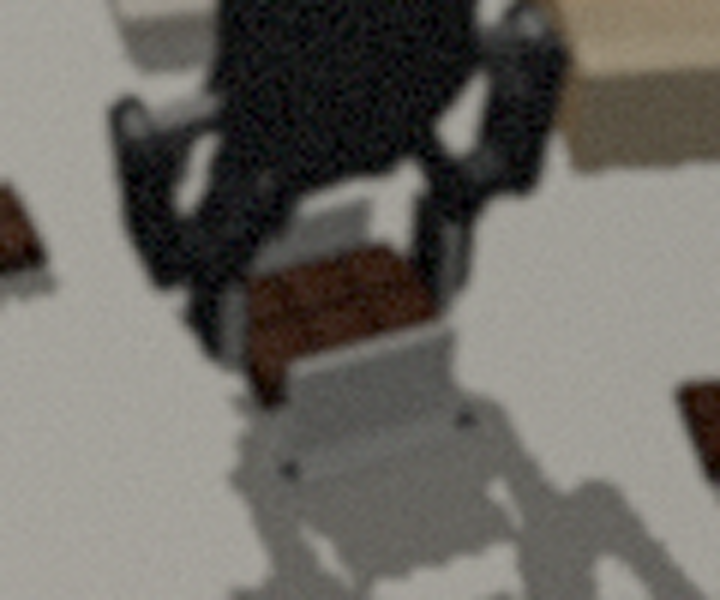

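```bash
python3 -m jog '[[-1,[0,0,-4],0],[-1,[0,0,-10],0],[-1,[0,0,-25],0],[-1,[0,0,-30],0],[-1,[0,0,-25],0],[-1,[0,0,0],0],[-1,[0,0,0],0],[-1,[0,0,0],0]]'
python3 - <<'E'
from h import *
im=shot('side');cv2.imwrite('pics/s13.png',cv2.resize(im['color'][230:330,300:420],None,fx=6,fy=6,interpolation=cv2.INTER_CUBIC))
im=shot('wrist','w13.png'); s=im['s'];print(s['tcp_pos'],s['ee_rot'],s['wrist_force']); W=cloud(im); tips(im)
T=(W-s['tcp_pos'])@rot(s['ee_rot'])
m=(abs(T[...,1])<.028)&(T[...,0]>-.02)&(T[...,0]<.04)&(T[...,2]>-.06)&(T[...,2]<-.02); v,u=np.where(m); p=T[m]; print(m.sum(),u.min(),u.max(),v.min(),v.max(),np.median(p,0),p.min(0),p.max(0))
A=np.c_[p[:,:2],np.ones(len(p))]; print('plane',np.linalg.lstsq(A,p[:,2],rcond=None)[0])
E
```

```text
time_s: 19.52
tcp_pos: [0.5929, -0.171, 0.0792]
ee_rot: [-0.001, 0.621, 0.784, -0.0]
wrist_force: [-0.4, -0.3, -0.2]
width: 0.062
[ 0.5930138  -0.17106132  0.07929571] [-8.48173099e-04  6.21301232e-01  7.83571196e-01 -4.91635178e-04] [-0.05743209 -0.00662861 -0.70147856]
tip -1 10215 zmax [-0.0413 -0.0386 -0.0341] x -0.014 0.014 y [-0.0525 -0.0315 -0.0014]
tip 1 10358 zmax [-0.0413 -0.0386 -0.0341] x -0.014 0.014 y [0.0015 0.0311 0.0527]
13169 250 387 252 353 [ 0.00457666  0.00018682 -0.04198873] [-0.01999919 -0.02799536 -0.04447217] [ 0.02272839  0.02799803 -0.0286774 ]
plane [ 0.07319191 -0.00140799 -0.04148364]
```

View pics/s13.png

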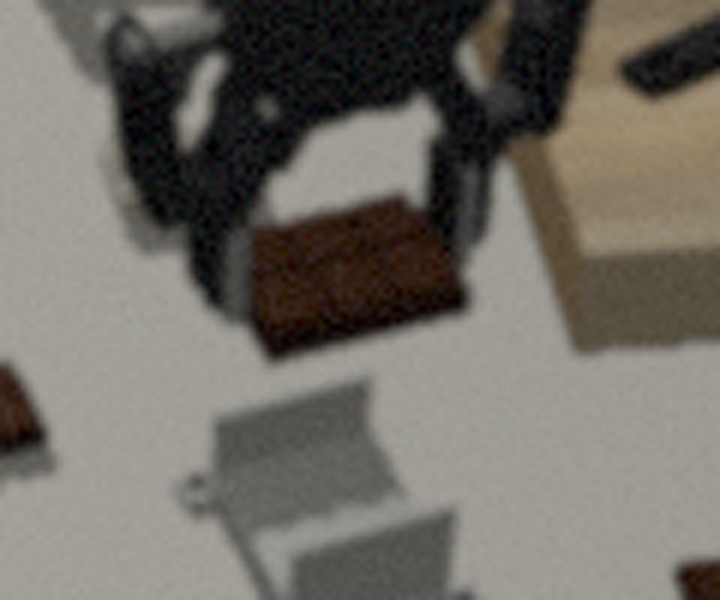

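View pics/w13.png

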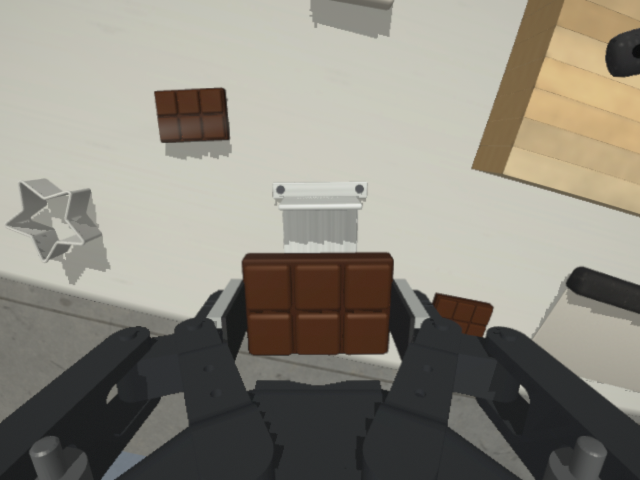

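```bash
python3 -m jog '[[-1,[20,2,0],0],[-1,[44,5,0],0],[-1,[50,5,0],0],[-1,[50,5,0],0],[-1,[50,6,0],0],[-1,[50,6,0],0],[-1,[0,0,0],0.105],[-1,[0,0,0],0.105],[-1,[0,0,0],0],[-1,[0,0,0],0]]'
python3 -m jog '[[-1,[0,0,30],0],[-1,[0,0,30],0],[-1,[0,0,25],0],[-1,[0,0,10],0],[-1,[0,0,6],0],[-1,[0,0,0],0],[-1,[0,0,0],0]]'
python3 - <<'E'
from h import *
im=shot('side');cv2.imwrite('pics/s14.png',cv2.resize(im['color'][190:290,260:380],None,fx=6,fy=6,interpolation=cv2.INTER_CUBIC))
E
```

```text
time_s: 20.88
tcp_pos: [0.5615, 0.0931, 0.0803]
ee_rot: [-0.0, 0.699, 0.715, -0.0]
wrist_force: [-0.1, 0.4, -0.6]
width: 0.0623
time_s: 21.75
tcp_pos: [0.5625, 0.0925, -0.0198]
ee_rot: [0.0, 0.7, 0.714, 0.001]
wrist_force: [0.3, 0.1, 0.2]
width: 0.0621
```

View pics/s14.png

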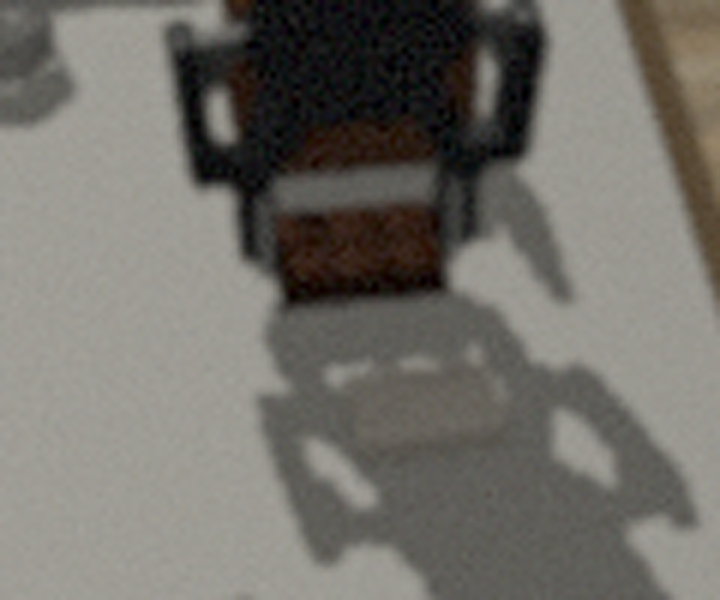

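```bash
python3 -m jog '[[-1,[0,0,3],0],[-1,[0,0,3],0],[-1,[0,0,0],0]]';  python3 -m jog '[[-1,[0,0,1.5],0],[-1,[0,0,0],0]]'; python3 -m jog '[[-1,[0,0,1],0],[-1,[0,0,0],0]]'
```

```text
time_s: 22.18
tcp_pos: [0.5616, 0.0924, -0.0269]
ee_rot: [-0.0, 0.7, 0.714, -0.0]
wrist_force: [0.2, 0.5, -0.8]
width: 0.0622
time_s: 22.42
tcp_pos: [0.5618, 0.0923, -0.0282]
ee_rot: [-0.0, 0.7, 0.714, -0.0]
wrist_force: [0.1, -0.2, -0.3]
width: 0.0627
time_s: 22.68
tcp_pos: [0.5619, 0.0924, -0.0291]
ee_rot: [0.0, 0.7, 0.714, 0.0]
wrist_force: [-1.1, 0.4, -0.9]
width: 0.0624
```

```bash
python3 -m jog '[[-1,[0,0,1],0],[-1,[0,0,0],0]]';  python3 -m jog '[[-1,[0,0,0.7],0],[-1,[0,0,0],0]]'
```

```text
time_s: 22.92
tcp_pos: [0.5619, 0.0924, -0.0291]
ee_rot: [-0.0, 0.7, 0.714, 0.0]
wrist_force: [-3.0, -0.3, 9.8]
width: 0.0624
time_s: 23.18
tcp_pos: [0.5619, 0.0924, -0.0292]
ee_rot: [-0.0, 0.7, 0.714, 0.0]
wrist_force: [-5.5, -0.6, 16.5]
width: 0.0622
```

```bash
python3 -m jog '[[-1,[0,0,-1.5],0],[-0.2,[0,0,0],0],[0.6,[0,0,0],0],[1,[0,0,0],0],[1,[0,0,0],0],[1,[0,0,0],0],[1,[0,0,-10],0],[1,[0,0,-30],0],[1,[0,0,-40],0],[1,[0,0,-40],0]]'; python3 -m jog '[[1,[0,0,0],-0.174],[1,[0,0,0],-0.174],[1,[0,0,0],-0.174],[1,[0,0,0],-0.174],[1,[0,0,0],-0.174],[1,[0,0,0],-0.174],[1,[0,0,0],-0.174],[0.5,[0,0,0],-0.174],[0.5,[0,0,0],-0.179],[0.5,[0,0,0],0]]'; python3 -m jog '[[0.5,[0,0,0],0],[0.5,[0,0,0],0]]'
cat > m.py <<'E'
from h import *
im=shot('wrist','w15.png'); s=im['s'];print(s['tcp_pos'],s['ee_rot'],'yaw',np.degrees(np.arctan2(-rot(s['ee_rot'])[0,1],rot(s['ee_rot'])[1,1]))); W=cloud(im); tips(im)
m=(abs(W[...,0]-.562)<.05)&(abs(W[...,1]-.092)<.04)&(W[...,2]>.008)&(W[...,2]<.022);p=W[m]
print(m.sum(),np.median(p,0),cv2.minAreaRect(p[:,:2].astype(np.float32)))
E
python3 m.py
```

```text
time_s: 24.42
tcp_pos: [0.5618, 0.0923, 0.0924]
ee_rot: [0.0, 0.7, 0.714, 0.0]
wrist_force: [0.4, 0.5, 0.4]
width: 0.0852
time_s: 25.68
tcp_pos: [0.562, 0.092, 0.0913]
ee_rot: [0.0, -0.009, 1.0, 0.0]
wrist_force: [0.1, -0.2, -0.0]
width: 0.0644
time_s: 25.92
tcp_pos: [0.5618, 0.0924, 0.0908]
ee_rot: [0.0, -0.009, 1.0, -0.0]
wrist_force: [-0.5, 0.2, -1.3]
width: 0.0642
[0.5618315  0.09239143 0.09079218] [ 6.56891425e-05 -9.29279433e-03  9.99956813e-01 -1.04027304e-04] yaw 1.0648903488725328
tip -1 5923 zmax [-0.0462 -0.0365 -0.0308] x -0.0114 0.014 y [-0.0519 -0.0386 -0.0307]
tip 1 6109 zmax [-0.0463 -0.0366 -0.031 ] x -0.0115 0.014 y [0.0325 0.0416 0.0545]
4599 [0.55881927 0.0913868  0.01293345] ((0.5612466335296631, 0.0913354828953743), (0.06353020668029785, 0.046020813286304474), 1.619316577911377)
```

View pics/w15.png

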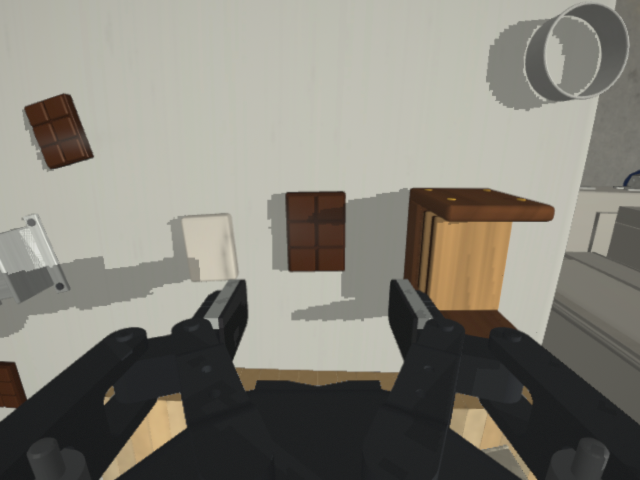

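```bash
python3 -m jog '[[0.5,[0.5,-0.7,20],0],[0.5,[0,0,35],0],[0.5,[0,0,30],0],[0.5,[0,0,18],0],[0.5,[0,0,8],0],[0.5,[0,0,2],0],[0.5,[0,0,0],0],[0.5,[0,0,0],0]]'; python3 -m jog '[[0.2,[0,0,0],0],[-1,[0,0,0],0],[-1,[0,0,0],0],[-1,[0,0,0],0],[-1,[0,0,0],0]]'
python3 - <<'E'
from h import *
im=shot('side');cv2.imwrite('pics/s16.png',cv2.resize(im['color'][190:290,260:380],None,fx=6,fy=6,interpolation=cv2.INTER_CUBIC))
E
```

```text
time_s: 26.98
tcp_pos: [0.562, 0.0918, -0.0215]
ee_rot: [0.001, -0.01, 1.0, 0.0]
wrist_force: [0.0, 0.4, -0.5]
width: 0.0644
time_s: 27.6
tcp_pos: [0.5618, 0.0918, -0.0214]
ee_rot: [0.0, -0.01, 1.0, 0.0]
wrist_force: [-1.0, 0.4, 6.4]
width: 0.0441
```

View pics/s16.png

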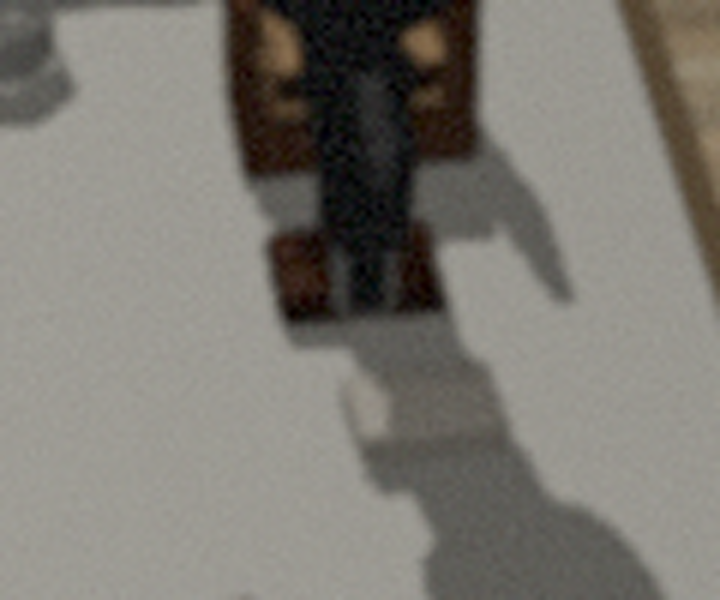

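```bash
python3 -m jog '[[-1,[0,0,-4],0],[-1,[0,0,-15],0],[-1,[0,0,-35],0],[-1,[0,0,-40],0],[-1,[0,0,-28],0],[-1,[-4,34,0],0],[-1,[-4,40,0],0],[-1,[-4,30,0],0],[-1,[0,0,0],0],[-1,[0,0,0],0]]'; python3 -m jog '[[-1,[0,0,15],0],[-1,[0,0,5],0],[-1,[0,0,0],0],[-1,[0,0,0],0]]'
python3 - <<'E'
from h import *
im=shot('side');cv2.imwrite('pics/s17.png',cv2.resize(im['color'][150:240,260:380],None,fx=6,fy=6,interpolation=cv2.INTER_CUBIC))
im=shot('wrist','w17.png'); s=im['s'];print(s['tcp_pos'],s['ee_rot'],s['width']); W=cloud(im); tips(im)
T=(W-s['tcp_pos'])@rot(s['ee_rot']); m=(abs(T[...,1])<.02)&(T[...,0]>-.02)&(T[...,0]<.05)&(T[...,2]>-.06)&(T[...,2]<-.02); p=T[m];print(np.median(p,0),p.min(0),p.max(0))
E
```

```text
time_s: 28.9
tcp_pos: [0.5712, 0.195, 0.1001]
ee_rot: [0.0, -0.01, 1.0, -0.0]
wrist_force: [-0.2, -0.1, -0.6]
width: 0.0439
time_s: 29.4
tcp_pos: [0.5714, 0.1957, 0.0797]
ee_rot: [0.0, -0.01, 1.0, -0.0]
wrist_force: [0.4, -0.3, -1.1]
width: 0.0442
[0.57150533 0.19581977 0.0798635 ] [ 1.92147609e-04 -9.96389389e-03  9.99950338e-01  6.75252341e-05] 0.043989208501294196
tip -1 9770 zmax [-0.0339 -0.0314 -0.029 ] x -0.014 0.014 y [-0.0513 -0.0273 -0.0017]
tip 1 10043 zmax [-0.0336 -0.0309 -0.029 ] x -0.014 0.014 y [0.0015 0.0286 0.0534]
[ 9.27300183e-03  9.77288442e-05 -3.42907280e-02] [-0.01998993 -0.01999888 -0.03689876] [ 0.03246629  0.01999057 -0.02221005]
```

View pics/s17.png

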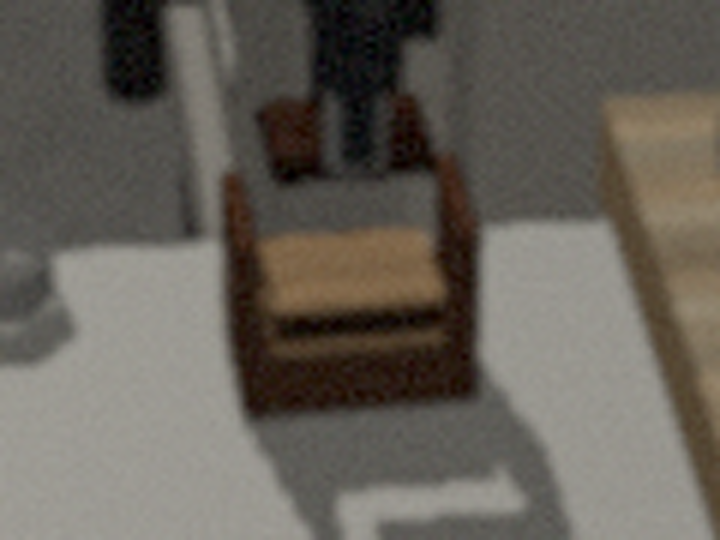

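View pics/w17.png

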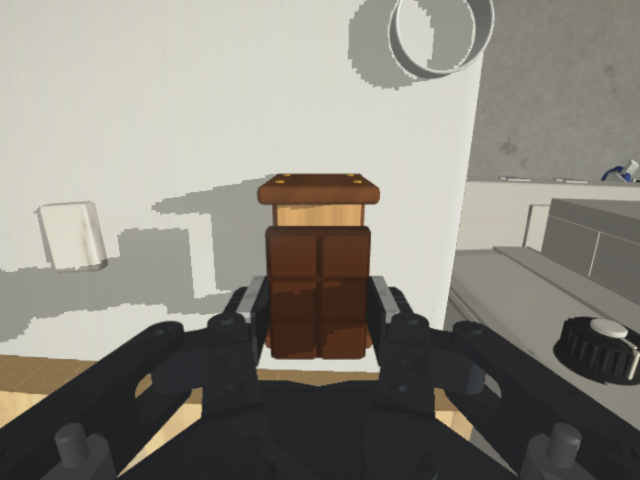

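```bash
python3 -m jog '[[-1,[-0.5,0.3,10],0],[-1,[0,0,14],0],[-1,[0,0,12],0],[-1,[0,0,6],0],[-1,[0,0,3],0],[-1,[0,0,0],0],[-1,[0,0,0],0]]'; python3 -m jog '[[-1,[0,0,2],0],[-1,[0,0,1],0],[-1,[0,0,0],0],[-1,[0,0,0],0]]'; python3 -m jog '[[-1,[0,0,1],0],[-1,[0,0,0],0]]'
```

```text
time_s: 30.38
tcp_pos: [0.5721, 0.1963, 0.0351]
ee_rot: [0.0, -0.01, 1.0, 0.0]
wrist_force: [-0.1, 0.6, -0.1]
width: 0.044
time_s: 30.88
tcp_pos: [0.5718, 0.1962, 0.0317]
ee_rot: [0.0, -0.01, 1.0, 0.0]
wrist_force: [0.6, -0.3, -1.0]
width: 0.0439
time_s: 31.12
tcp_pos: [0.5717, 0.1962, 0.0306]
ee_rot: [-0.0, -0.01, 1.0, -0.0]
wrist_force: [0.0, 0.0, -0.9]
width: 0.0439
```

```bash
python3 -m jog '[[-1,[0,0,1],0],[-1,[0,0,0],0]]'; python3 -m jog '[[-1,[0,0,1],0],[-1,[0,0,0],0]]'
```

```text
time_s: 31.38
tcp_pos: [0.5717, 0.1962, 0.0296]
ee_rot: [-0.0, -0.01, 1.0, -0.0]
wrist_force: [0.4, -0.4, -0.3]
width: 0.0439
time_s: 31.62
tcp_pos: [0.5717, 0.1962, 0.0286]
ee_rot: [-0.0, -0.01, 1.0, -0.0]
wrist_force: [-0.2, 1.0, -1.5]
width: 0.0437
```

```bash
python3 -m jog '[[-1,[0,0,0.7],0],[-1,[0,0,0],0]]'; python3 -m jog '[[-1,[0,0,0.6],0],[-1,[0,0,0],0]]'
```

```text
time_s: 31.88
tcp_pos: [0.5717, 0.1961, 0.0279]
ee_rot: [-0.0, -0.01, 1.0, -0.0]
wrist_force: [0.4, 0.3, -0.6]
width: 0.044
time_s: 32.12
tcp_pos: [0.5717, 0.1962, 0.0273]
ee_rot: [-0.0, -0.01, 1.0, -0.0]
wrist_force: [0.2, 0.0, -1.6]
width: 0.044
```

```bash
python3 -m jog '[[-1,[0,0,0.6],0],[-1,[0,0,0],0]]'; python3 -m jog '[[-1,[0,0,0.5],0],[-1,[0,0,0],0]]'
```

```text
time_s: 32.38
tcp_pos: [0.5718, 0.1962, 0.0272]
ee_rot: [0.0, -0.01, 1.0, 0.0]
wrist_force: [-1.4, -0.7, 4.7]
width: 0.0439
time_s: 32.62
tcp_pos: [0.5718, 0.1962, 0.0272]
ee_rot: [0.0, -0.01, 1.0, 0.0]
wrist_force: [-2.9, -0.7, 7.3]
width: 0.0438
```

```bash
python3 -m jog '[[-1,[0,0,-0.9],0],[-1,[0,0,0],0],[0.2,[0,0,0],0],[0.5,[0,0,0],0],[0.5,[0,0,0],0],[0.5,[0,0,-5],0],[0.5,[0,0,-20],0],[0.5,[0,0,-40],0],[0.5,[0,0,-45],0],[0.5,[0,0,0],0]]'; python3 -m jog '[[0.5,[0,-40,0],0],[0.5,[0,-40,0],0],[0.5,[0,0,0],0],[0.5,[0,0,0],0],[0.5,[0,0,0],0]]'
python3 - <<'E'
from h import *
im=shot('wrist','w18.png'); s=im['s'];print(s['tcp_pos'],s['wrist_force']); W=cloud(im)
m=(W[...,2]>.058)&(W[...,2]<.067)&(abs(W[...,0]-.572)<.034)&(abs(W[...,1]-.196)<.03);p=W[m];print(m.sum(),np.median(p,0),cv2.minAreaRect(p[:,:2].astype(np.float32)))
A=np.c_[p[:,:2]-p[:,:2].mean(0),np.ones(len(p))]; print('plane',np.linalg.lstsq(A,p[:,2],rcond=None)[0])
im=shot('side');cv2.imwrite('pics/s18.png',cv2.resize(im['color'][150:240,260:380],None,fx=6,fy=6,interpolation=cv2.INTER_CUBIC))
im=shot('top'); W=cloud(im); m=(W[...,2]>.055)&(W[...,2]<.07)&(abs(W[...,0]-.572)<.03)&(abs(W[...,1]-.196)<.03); print('top',m.sum(),np.median(W[m],0))
E
```

```text
time_s: 33.88
tcp_pos: [0.5749, 0.1972, 0.1428]
ee_rot: [0.004, -0.01, 1.0, 0.002]
wrist_force: [-0.5, 0.3, -0.2]
width: 0.0643
time_s: 34.5
tcp_pos: [0.5731, 0.1178, 0.1371]
ee_rot: [-0.0, -0.011, 1.0, 0.0]
wrist_force: [0.6, -0.1, -0.9]
width: 0.0638
[0.57307602 0.1178254  0.13712283] [ 0.56415826 -0.08138725 -0.89584348]
4265 [0.56943057 0.19556007 0.06156644] ((0.5711205005645752, 0.19665519893169403), (0.06366521865129471, 0.045542389154434204), 1.1364047527313232)
plane [0.00382885 0.00779236 0.06131368]
top 0 [nan nan nan]
  return _methods._mean(a, axis=axis, dtype=dtype,
  ret = um.true_divide(
```

View pics/w18.png

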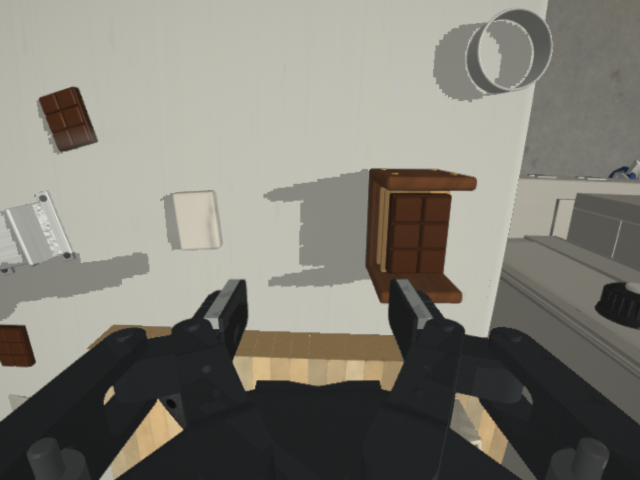

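View pics/s18.png

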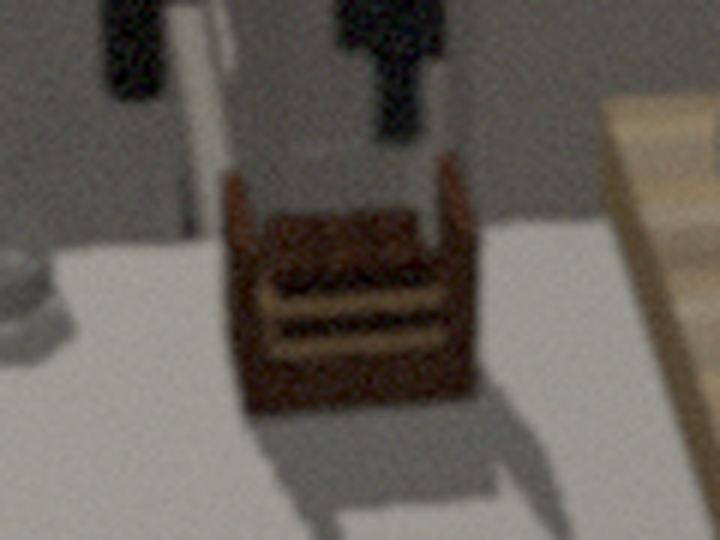

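Bar flat (tilt below 0.01 rad), centred, aligned and resting on the divider; the gripper is clear. Handing in.

```bash
python3 -c "
from bench import env
print(env.sign_off())"
```

```text
the job is handed in; nothing more can be done
None
```

I packed the layer and handed the job in at about 35 s. The divider lies on the packed chocolate and the bar lies on the divider. The hand-in gives no verdict, so this rests on my own checks.

- **Divider:** I held it by its long edges and lowered it until contact was felt. The wrist force peaked at about 13 N before I eased off and released. The wrist camera then showed it flat and within about 1 mm of the box centre.
- **Bar:** I took it from the cradle by its ends, set it down between the riser and the box, and took it again by its long sides. I lowered it onto the divider at about 7 N, eased off and let go.
- **Last check (wrist camera):** The bar was within about 1 mm of the box centre and turned less than 0.5° from it, with a tilt below 0.01 rad. Its top was at 61.6 mm, about 1 to 2 mm lower than I worked out from the contact heights, which is close to the camera error. The side picture showed divider and bar stacked evenly and the gripper clear.
- **What disagreed:** The fingertips stood about 26 to 38 mm behind the reported TCP, depending on the opening, and not at it. I worked from the camera-measured tips. The final height check from the top camera found no bar points.
- **Cookie cutters:** I never went near them. I did not measure their positions again at the end.

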